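# Park the incubator's access panel against the heater unit

### The job

The microscope incubator's access panel lies face down on the table, propped up by its blue handle: without lifting its foot off the table, slide it until the rubber foot meets the edge of the heater unit's base plate, then tip it up so that it stands on the table and leans back squarely against the heater's side wall, blue handle outwards, and let go of it. Then bring the steel bar, lying flat, up against the outer side of the panel's foot, along its middle, so that it cannot slip out. Leave the other things on the table where they are.

Things in the scene. Friction and masses are not known exactly. Their poses are not given: they have to be found in the camera images.
- panel: Access panel: flat black plate with smoked window, 160 mm wide (x), 6 mm thick (z), about 0.26 kg; round rubber bead (radius 6 mm) along its foot edge, blue bar handle near its top edge. Origin: middle of the bead's axis, in the plate's mid-plane. x along the foot, y from top edge to foot (plate at y -180 to 0 mm), z out of the back; the handle is on the -z face
- panel_handle (a point): middle of the blue handle bar, at y = -135, z = -34 mm in the panel's frame; the bar is 12 mm thick, 122 mm long along the panel's x, on two 12 mm posts at x = +-45 mm
- panel_top (a point): middle of the panel's top edge, y = -180 mm in the panel's frame. At the start the panel lies face down on its bead and handle bar, foot towards the heater, top edge towards the robot's left; the plate rises 14.1 degrees from the foot to this edge, whose underside is 47 mm above the table, free below. It slides on the table and tips about its foot
- heater: Heater unit, fixed, to the robot's right: light grey housing 200 mm high on an aluminium base plate 10 mm thick. Origin: on the table below the middle of the side wall to lean on. z up; that wall is the plane y = 0, facing its -y (robot's left); housing at y 0 to 240, x +-170 mm; base plate's edge towards the panel at y = -45 mm, x +-200 mm. Its x points back to the robot, within 0.2 rad
- bar: Bright steel bar weight with yellow ends, 140 mm (x) by 30 mm (y) by 24 mm high, about 0.8 kg, loose, flat on the table to the robot's left of the panel, with a clear way between them. Origin: middle of its underside; x along its length, z up
- bottle: white bottle, 60 mm diameter, 160 mm high, bystander; origin at its underside
- lens_can: clear can with black cap, 52 mm diameter, 75 mm high, bystander; origin at its underside
- tip_rack: blue and white pipette tip rack, 88 x 123 x 54 mm, bystander; origin at its underside
- well_plate: white multi-well plate, 85 x 127 x 18 mm, bystander; origin at its underside
- driver: red-handled screwdriver lying on the table, bystander; origin at its underside
- objective_case: black case, 90 x 90 x 60 mm, bystander; origin at its underside

How it is judged:
By the outcome, as a careful person would: the job done as asked, in the order asked, and still so for the second after the job is handed in, with the robot touching nothing.
It also fails if it takes over 67 s, if anything falls off the work surface, if the arm or the gripper's body presses on something with over 40 N, if the wrist force passes 120 N, or if a joint passes its speed limit or range.

### The arm

A 7-joint arm with a two-finger parallel gripper is mounted at the origin on the work surface. World frame = base frame: x ahead of the robot, y to its left, z up, the work surface at z = 0. Lengths are in m, angles in rad, forces in N, time in s.
With the tool pointing down it reaches from about 0.425 to 1.025 m from the base axis. Payload 9.4 kg.
Tool frame: the origin (TCP) lies between the finger pads; the fingertips stand ahead of it and the grasp point (between the pads) lies 8 mm behind it (bot.tips_ahead is the z of the fingertips in the tool frame, in m); z points along the fingers, y is the line along which they close (so a half turn about z gives the same grasp; the last joint's range is limited). The gripper opens to 93 mm and grips with 3 to 60 N. Pads are 15 mm wide; open, the fingers measure 128 mm over their backs; the gripper's body (75 mm by 188 mm) begins 65 mm behind the grasp point.
Start: joints at [-1.371, 0.599, -0.003, 1.599, 0.002, 0.943, -0.08], TCP at [0.198, 0.697, 0.23] pointing down, gripper open.
Joint ranges: [-2.57, 2.57], [-0.35, 1.97], [-1.29, 1.29], [0.11, 2.56], [-1.05, 4.19], [0.11, 1.86], [-2.63, 2.63]. Speed limits (rad/s): [2.22, 2.22, 3.01, 3.01, 3.14, 3.14, 3.14].

### API

Orientations are given as a unit quaternion [w, x, y, z].
In Python, from cell import bot gives the robot as it stands.
- The arm moves only by the tool drive_effector, called by a JSON object that holds its "api" and its "payload", one argument or row to a line. Schema: {"type":"object","properties":{"deltas":{"type":"array","items":{"type":"number"},"minItems":7,"maxItems":70},"only":{"type":"string"},"quiet":{"type":"boolean"},"lines":{"type":"string"}},"required":["deltas"],"additionalProperties":false}. deltas is one flat list of numbers that holds 1 to 10 rows one after another, with no inner brackets; each row has 7 numbers: the finger opening in m, then dx, dy, dz in shares of the most that a row can go, 1 being 50 mm, then a rotation vector rx, ry, rz in units of 0.05 rad; each row shifts and turns the commanded pose from where the row before left it, along the tool's axes as they then stand; what a row does not reach is not made up. A row lasts 1/10 s, in which the tool goes at most 0.05 m and 0.15 rad, less where a joint would pass 70% of its speed; a pose out of reach is approached as far as the arm can. The fingers move at their own pace and stop on an object; the grip force is fixed at half the most. Time passes only in rows, so rows that do not move let the fingers close. The tool returns the time, the measured TCP pose, the force, the opening and the grip force at its end. only (a regular expression) keeps the lines of the reply that match it, lines (a string "A,B") keeps lines A to B, and quiet returns only ok. Input that does not fit is refused with a message, and nothing moves.
- bot.get_state(): the state, without advancing time (a new reading comes with each control period).
- bot.get_image(name): name is "side" or "top"; returns a dict with "frame" (384x512x3 uint8, red, green, blue), "depth" (384x512 float32, m along the optical axis (not along the pixel's ray), 0 where there is no reading), "fov_y" (degrees; the focal length in pixels is half the picture's height over the tangent of half this angle, whatever the lens; pixels are square), "cx", "cy" (the principal point, pixels), "dist" ([k1, k2, p1, p2, k3] as OpenCV has them; the pictures are not rectified), "pose" (4x4, takes a point from camera to world coordinates). Camera axes: x right, y up, looking along -z (the intrinsics and any distortion apply to the point x, -y, -z); pixel columns grow to the right and rows downward; lengths in m; the calibration is good to about 2 mm. A picture is of the moment at which its call begins.
- bot.sign_off(): hands the job in; it is judged then, once.
The state is a dict: "time": time; "joint_positions": joint angles; "joint_vel": joint speeds; "joint_torque": joint torques, N m; "tool_pos": TCP position; "tool_rot": TCP orientation; "ft_force": force on the tool from outside, world axes, zero at the start; "moment": the same for the moment, N m; "grip_width": finger opening in m; "finger_force": force on a finger pad.
Only numpy, scipy, OpenCV 4.12 (cv2) and the standard library are available. Lean on these libraries where they do the work, as an engineer would, in place of code of your own. Each camera call takes 0.05 s, during which the arm holds its last target. There are 200 camera calls.

## Working session

There is one attempt and no reset: what is moved stays moved. The work goes in short steps, Python scripts to look and compute and a tool call to move; the robot and the scene stay as the last step left them, time stands still between calls to the robot, and variables do not carry over. Pictures are saved under pics/ and viewed, at most 10 in all, crops included, and the job is handed in when it is done.

```bash
ls; mkdir -p pics; cat > h.py <<'E'
import numpy as np, cv2
from cell import bot
from scipy.spatial.transform import Rotation as R
def img(n):
    d=bot.get_image(n); h,w=d["frame"].shape[:2]
    f=h/2/np.tan(np.radians(d["fov_y"])/2)
    K=np.array([[f,0,d["cx"]],[0,f,d["cy"]],[0,0,1]])
    d["K"]=K
    v,u=np.mgrid[:h,:w]
    p=cv2.undistortPoints(np.stack([u,v],-1).reshape(-1,1,2).astype(np.float64),K,np.array(d["dist"],float)).reshape(h,w,2)
    z=d["depth"]
    c=np.stack([p[...,0]*z,-p[...,1]*z,-z],-1)
    P=np.array(d["pose"])
    d["xyz"]=c@P[:3,:3].T+P[:3,3]; d["xyz"][z==0]=np.nan
    return d
def save(d,fn): cv2.imwrite(fn,cv2.resize(d["frame"][...,::-1],None,fx=1.5,fy=1.5))
E
python3 - <<'E'
from h import *
for n in("top","side"):
    d=img(n); save(d,f"pics/{n}0.png"); np.save(n+"0.npy",d["xyz"]); print(n,np.array(d["pose"])[:3,3],d["dist"])
print(bot.get_state(),bot.tips_ahead)
E
```

```text
cell.py
pics
top [0.30501593 0.09199605 1.26396432] [-0.15230893  0.          0.          0.          0.        ]
side [ 0.08785784 -0.87860073  0.81811444] [-0.15321902  0.          0.          0.          0.        ]
{'time': 0.1, 'joint_positions': array([-1.37073889,  0.60005203, -0.00253707,  1.59999878,  0.00182213,
        0.94290659, -0.07977508]), 'joint_vel': array([-2.20699391e-03,  2.75063566e-04, -2.27183455e-03, -4.17110629e-03,
       -1.54093680e-03,  2.18463480e-04,  5.91934697e-05]), 'joint_torque': array([ 6.21433559e-03, -7.66552949e+01,  1.50259115e+00, -2.52938265e+01,
       -5.22637437e-02,  1.36271183e-02,  4.58733621e-05]), 'tool_pos': array([0.19800924, 0.69702535, 0.22885967]), 'tool_rot': array([-1.96614617e-05,  1.37892342e-01,  9.90446989e-01, -6.81270404e-04]), 'ft_force': array([ 0.8248669 , -0.34457083,  0.07371839]), 'moment': array([0.00139828, 0.05249092, 0.01406207]), 'finger_force': 0.0, 'grip_width': 0.09312184520677269} 0.011
```

View pics/top0.png

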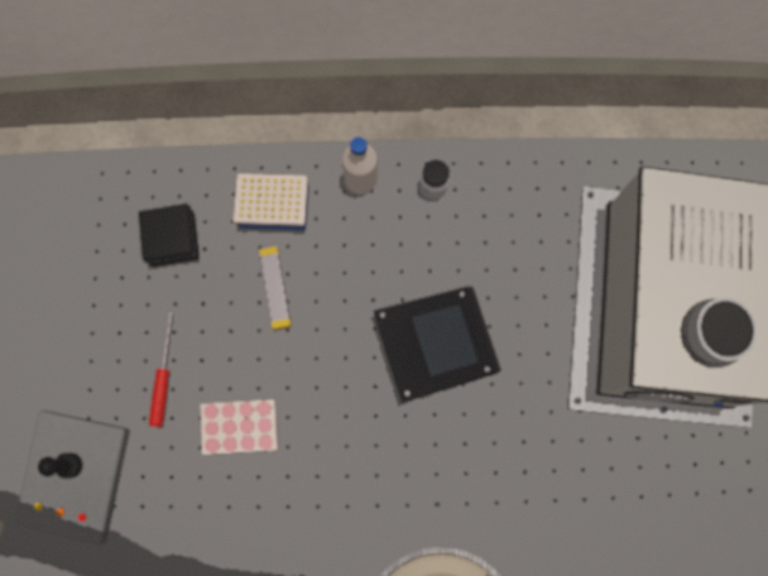

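View pics/side0.png

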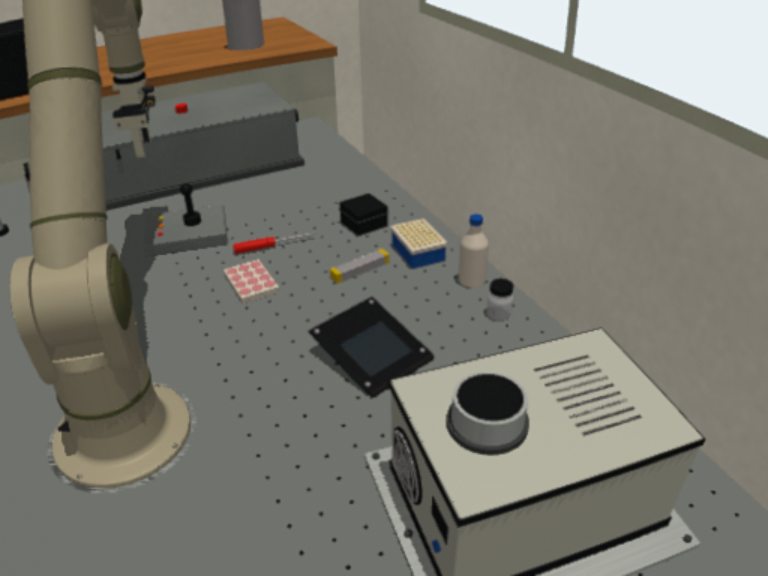

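The top view shows the panel at about (437,345), turned relative to the heater wall. The wall runs from (637,175) to (600,390), with the base plate edge from (585,190) to (572,408). The bar is at (275,288), left of the panel. The side view shows the same layout with a clear path between panel and heater.

```bash
cat > meas.py <<'E'
from h import *
X=np.load("top0.npy"); 
def reg(x0,x1,y0,y1): 
    m=np.zeros(X.shape[:2],bool); m[int(y0/1.5):int(y1/1.5),int(x0/1.5):int(x1/1.5)]=1; return m
def rect(P):
    r=cv2.minAreaRect((P[:,:2]*1000).astype(np.float32)); return np.round(r[0],1),np.round(r[1],1),r[2],np.round(cv2.boxPoints(r),1).tolist()
z=X[...,2]
t=X[reg(500,560,200,450)&(abs(z)<.02)];print("table z",np.median(t[:,2]))
m=reg(360,515,275,415)&(z>.008)&(z<.1); P=X[m]
A=np.c_[P[:,:2],np.ones(len(P))]; c=np.linalg.lstsq(A,P[:,2],rcond=None)[0]
for _ in range(3):
    r=A@c-P[:,2]; k=abs(r)<.004; c=np.linalg.lstsq(A[k],P[k,2],rcond=None)[0]
g=c[:2]; print("panel",len(P),k.sum(),"slope deg",np.degrees(np.arctan(np.hypot(*g))),"uphill yaw",np.degrees(np.arctan2(g[1],g[0])),P[k][:,2].min(),P[k][:,2].max()); print(rect(P[k]))
m=reg(250,300,240,335)&(z>.012)&(z<.04);print("bar",m.sum(),np.median(z[m]),rect(X[m]))
# heater top & wall
m=reg(580,768,150,430)&(z>.19)&(z<.21);print("top",m.sum(),np.median(z[m]),rect(X[m]))
m=reg(580,660,150,430)&(z>.03)&(z<.18);W=X[m]
from numpy.linalg import svd
for _ in range(4):
    B=np.c_[W[:,0],np.ones(len(W))]; s=np.linalg.lstsq(B,W[:,1],rcond=None)[0]; W=W[abs(B@s-W[:,1])<.006]
print("wall y=%.4f x+%.4f"%tuple(s),len(W),np.degrees(np.arctan(s[0])),W[:,0].min(),W[:,0].max())
m=reg(560,610,200,400)&(z>.006)&(z<.014);W=X[m]
e=[(x,W[abs(W[:,0]-x)<.006][:,1].max()) for x in np.arange(W[:,0].min()+.03,W[:,0].max()-.03,.012)]
print("edge",np.polyfit(*np.array(e).T,1),W[:,0].min(),W[:,0].max())
E
python3 meas.py
```

```text
table z -4.574725619321818e-06
panel 4356 3898 slope deg 13.937806497438885 uphill yaw 106.08720910273053 0.008066763848633363 0.056081495109612245
(array([472.3, -12.4]), array([161.1, 187.8]), 15.892478942871094, [[369.1000061035156, 55.79999923706055], [420.5, -124.80000305175781], [575.5, -80.5999984741211], [524.0, 99.9000015258789]])
bar 653 0.023820624201644547 (array([572.4, 268.7]), array([142. ,  30.9]), 10.135992050170898, [[499.79998779296875, 271.5], [505.29998779296875, 241.0], [645.0, 266.0], [639.5999755859375, 296.3999938964844]])
top 11232 0.20003064693021222 (array([ 531.5, -405.7]), array([217.8, 346.3]), 82.29045867919922, [[345.29998779296875, -490.29998779296875], [688.5, -536.7999877929688], [717.7000122070312, -321.0], [374.5, -274.5]])
wall y=-0.1328 x+-0.2301 1916 -7.563889129861176 0.37613654545947606 0.7124782588820657
edge [-0.14181963 -0.17371087] 0.3693392765155169 0.7242848872264621
```
Panel direction: uphill yaw 106.09deg (rect says 105.89). Foot direction: -74 deg. Heater: wall normal toward robot left (-y_heater). Wall direction slope -7.56°; (rect top: 82.29-90 = -7.71). Outward normal direction at 90-7.65=82.35°. So panel must yaw by -23.6° (clockwise) overall to be square. "Its x points back to the robot within 0.2": x heater direction = 172.4°; y_h = x rotated 90 about z => 262.4 = outward into the housing. OK -y_h = 82.4°.

Both line fits agree with the given sizes: the panel is 161 × 188 mm in plan at a 13.9° slope, the bar is 142 × 31 × 24 mm, and the heater top is at 0.200 m. I'll place the open fingers behind the panel's top edge and push it with two contacts.

Units first: shifts go in shares of 50 mm and turns go in units of 0.05 rad. So -0.045 m is -0.9, 0.005 m is 0.1, 0.145 rad is 2.9.

{"api": "drive_effector", "payload": {
  "deltas": [0.093, 0, 0, 0, 0, 0, 2.9, 0.093, 0, 0, 0, 0, 0, 2.9, 0.093, 0, 0, 0, 0, 0, 2.9, 0.093, 0, 0, 0, 0, 0, 2.9, 0.093, 0, 0, 0, 0, 0, 2.9, 0.093, 0, 0, 0, 0, 0, 2.9, 0.093, 0, 0, 0, 0, 0, 2.9, 0.093, -0.9, 0.1, 0, 0, 0, 0, 0.093, -0.9, 0.1, 0, 0, 0, 0, 0.093, -0.9, 0.1, 0, 0, 0, 0]
}}

```text
time: 1.1
tool_pos: [0.2499, 0.5701, 0.229]
tool_rot: [0.0, 0.602, 0.799, -0.0]
ft_force: [1.1, -0.2, 0.0]
grip_width: 0.093
finger_force: 0.0
```

{"api": "drive_effector", "payload": {
  "deltas": [0.093, -0.9, 0.1, 0, 0, 0, 0, 0.093, -0.9, 0.1, 0, 0, 0, 0, 0.093, -0.9, 0.1, 0, 0, 0, 0, 0.093, -0.9, 0.1, 0, 0, 0, 0, 0.093, -0.9, 0.1, 0, 0, 0, 0, 0.093, -0.9, 0.1, 0, 0, 0, 0, 0.093, -0.9, 0.1, 0, 0, 0, 0, 0.093, -0.9, 0.1, 0, 0, 0, 0, 0.093, -0.9, 0.1, 0, 0, 0, 0, 0.093, 0, 0, 0, 0, 0, 0]
}}

```text
time: 2.1
tool_pos: [0.406, 0.1893, 0.2299]
tool_rot: [0.001, 0.605, 0.796, -0.0]
ft_force: [-0.0, 1.1, -0.4]
grip_width: 0.0933
finger_force: 0.0
```

Scaled: 0.04 m is 0.8, -0.026 m is -0.52, 0.005 rad is 0.1.

{"api": "drive_effector", "payload": {
  "deltas": [0.093, -0.52, 0.06, 0.4, 0, 0, 0, 0.093, -0.52, 0.06, 0.8, 0, 0, 0, 0.093, -0.52, 0.06, 0.8, 0, 0, 0, 0.093, 0, 0, 0.8, 0, 0, 0.1, 0.093, 0, 0, 0.8, 0, 0, 0.1, 0.093, 0, 0, 0.4, 0, 0, 0, 0.093, 0, 0, 0, 0, 0, 0]
}}

```text
time: 2.8
tool_pos: [0.4335, 0.1222, 0.0272]
tool_rot: [-0.001, 0.606, 0.795, -0.002]
ft_force: [0.1, -0.0, 0.2]
grip_width: 0.0929
finger_force: 0.0
```

{"api": "drive_effector", "payload": {
  "deltas": [0.093, -0.4, 0, 0, 0, 0, 0, 0.093, -0.2, 0, 0, 0, 0, 0, 0.093, -0.2, 0, 0, 0, 0, 0]
}}

```text
time: 3.1
tool_pos: [0.4459, 0.0837, 0.0306]
tool_rot: [0.0, 0.606, 0.796, 0.001]
ft_force: [-0.2, 1.7, -0.1]
grip_width: 0.0928
finger_force: 0.6
```

{"api": "drive_effector", "payload": {
  "deltas": [0.093, -0.2, 0.02, 0, 0, 0, 0, 0.093, -0.2, 0.02, 0, 0, 0, 0, 0.093, -0.2, 0.02, 0, 0, 0, 0, 0.093, -0.2, 0.02, 0, 0, 0, 0, 0.093, -0.2, 0.02, 0, 0, 0, 0]
}}

```text
time: 3.6
tool_pos: [0.4637, 0.0362, 0.0297]
tool_rot: [-0.0, 0.606, 0.796, 0.0]
ft_force: [-0.7, 2.2, 1.5]
grip_width: 0.0928
finger_force: 1.2
```

```bash
python3 - <<'E'
from h import *
d=img("top"); save(d,"pics/top1.png"); np.save("top1.npy",d["xyz"])
E
```

```text
(no output)
```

View pics/top1.png

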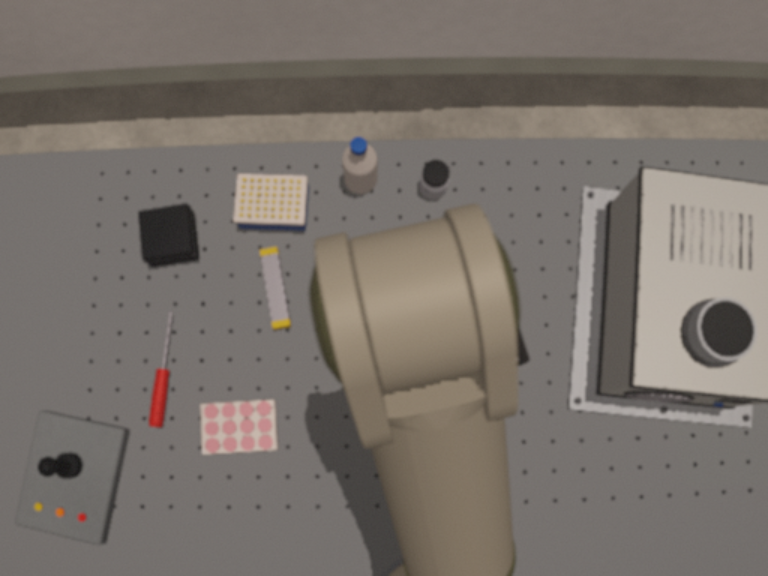

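The arm hides the panel in the top view; only a foot corner shows near (522,355). I'll fit the panel from the side camera instead.

```bash
cat > panel.py <<'E'
from h import *
import sys
def panel(n="side"):
    d=img(n); X=d["xyz"]; F=d["frame"].astype(int)
    m=(X[...,0]>.33)&(X[...,0]<.75)&(X[...,1]>-.3)&(X[...,1]<.14)&(X[...,2]>.008)&(X[...,2]<.065)&(F.max(-1)<75)&(X[...,1]>-.1328*X[...,0]-.22)
    k,l,s,_=cv2.connectedComponentsWithStats(m.astype(np.uint8)); m=l==1+s[1:,4].argmax()
    P=X[m]; A=np.c_[P[:,:2],np.ones(len(P))]; k=np.ones(len(P),bool)
    for _ in range(5):
        c=np.linalg.lstsq(A[k],P[k,2],rcond=None)[0]; k=abs(A@c-P[:,2])<.003
    g=c[:2]; r=cv2.minAreaRect((P[k][:,:2]*1000).astype(np.float32))
    print(n,k.sum(),"slope",np.round(np.degrees(np.arctan(np.hypot(*g))),1),"yaw",np.round(np.degrees(np.arctan2(g[1],g[0])),1),"size",np.round(r[1],1),r[2]); print(np.round(cv2.boxPoints(r),0).tolist())
    return d
d=panel(sys.argv[1] if len(sys.argv)>1 else "side")
if len(sys.argv)>2: save(d,sys.argv[2])
E
python3 panel.py
```

```text
side 2015 slope 13.7 yaw 107.0 size [161.5 182. ] 15.438867568969727
[[383.0, 16.0], [431.0, -160.0], [587.0, -117.0], [539.0, 59.0]]
```

{"api": "drive_effector", "payload": {
  "deltas": [0.093, -0.2, 0.04, 0, 0, 0, 0, 0.093, -0.2, 0.04, 0, 0, 0, 0, 0.093, -0.2, 0.04, 0, 0, 0, 0, 0.093, -0.2, 0.04, 0, 0, 0, 0, 0.093, -0.2, 0.04, 0, 0, 0, 0, 0.093, -0.2, 0.04, 0, 0, 0, 0, 0.093, -0.2, 0.04, 0, 0, 0, 0, 0.093, 0, 0, 0, 0, 0, 0]
}}

```text
time: 4.5
tool_pos: [0.4965, -0.0286, 0.0297]
tool_rot: [0.001, 0.607, 0.795, 0.0]
ft_force: [-0.5, 0.8, -0.9]
grip_width: 0.0931
finger_force: 0.0
```

```bash
python3 panel.py
```

```text
side 1273 slope 13.2 yaw 107.5 size [162.7 124.6] 13.479618072509766
[[417.0, -42.0], [446.0, -163.0], [604.0, -125.0], [575.0, -4.0]]
```

{"api": "drive_effector", "payload": {
  "deltas": [0.093, -0.16, 0.04, 0, 0, 0, 0, 0.093, -0.08, 0.06, 0, 0, 0, 0.6, 0.093, -0.08, 0.06, 0, 0, 0, 0.6, 0.093, -0.08, 0.06, 0, 0, 0, 0.6, 0.093, -0.08, 0.06, 0, 0, 0, 0.6, 0.093, -0.08, 0.06, 0, 0, 0, 0.6, 0.093, -0.08, 0.06, 0, 0, 0, 0.6, 0.093, 0, 0, 0, 0, 0, 0]
}}

```text
time: 5.35
tool_pos: [0.5274, -0.05, 0.0305]
tool_rot: [0.002, 0.673, 0.74, 0.004]
ft_force: [9.5, 16.9, 3.1]
grip_width: 0.0927
finger_force: 7.6
```

```bash
python3 panel.py side pics/side1.png
```

```text
side 1075 slope 14.3 yaw 95.7 size [ 91.2 167. ] 85.76837158203125
[[445.0, -124.0], [612.0, -136.0], [619.0, -45.0], [452.0, -33.0]]
```

View pics/side1.png

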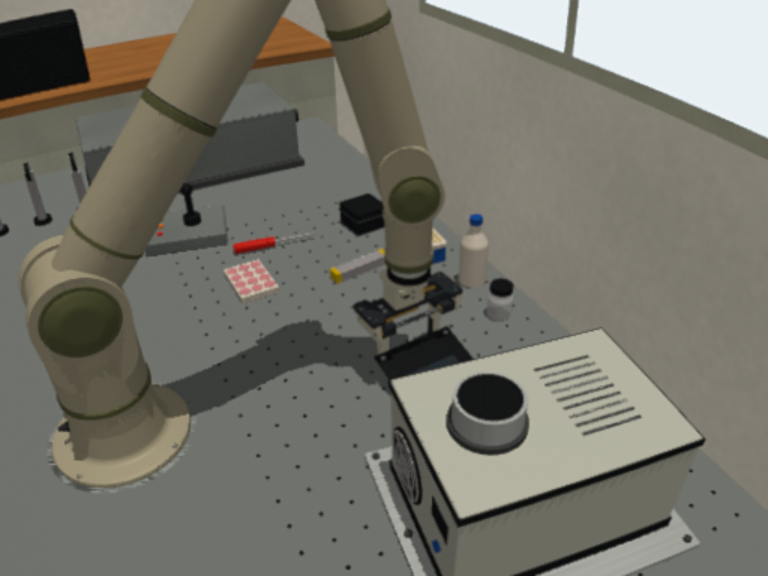

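The tool is behind the panel's top edge. Panel yaw is now 95.7°, pivoting on its near foot corner against the base edge at 19 N. I'll continue with more lateral motion.

{"api": "drive_effector", "payload": {
  "deltas": [0.093, 0.02, 0.12, 0, 0, 0, 0, 0.093, -0.02, 0.14, 0, 0, 0, 0.6, 0.093, -0.04, 0.12, 0, 0, 0, 0.6, 0.093, -0.04, 0.12, 0, 0, 0, 0.6, 0.093, -0.04, 0.12, 0, 0, 0, 0.6, 0.093, 0, 0, 0, 0, 0, 0]
}}

```text
time: 6.0
tool_pos: [0.554, -0.0587, 0.0296]
tool_rot: [0.0, 0.719, 0.695, 0.0]
ft_force: [1.6, 5.6, -0.8]
grip_width: 0.093
finger_force: 2.6
```

```bash
python3 panel.py
```

```text
side 981 slope 13.7 yaw 87.5 size [ 82.3 162.5] 83.1022720336914
[[466.0, -123.0], [627.0, -143.0], [637.0, -61.0], [476.0, -42.0]]
```

Scaled: 0.004 m is 0.08, 0.003 m is 0.06, 0.025 rad is 0.5.

{"api": "drive_effector", "payload": {
  "deltas": [0.093, -0.04, 0.08, 0, 0, 0, 0.5, 0.093, -0.04, 0.08, 0, 0, 0, 0.5, 0.093, -0.04, 0.06, 0, 0, 0, 0.5, 0.093, -0.04, 0.06, 0, 0, 0, 0.5, 0.093, -0.02, 0, 0, 0, 0, 0, 0.093, 0, 0, 0, 0, 0, 0]
}}

```text
time: 6.65
tool_pos: [0.5689, -0.0667, 0.0302]
tool_rot: [0.001, 0.751, 0.66, 0.002]
ft_force: [6.8, 9.8, 1.4]
grip_width: 0.093
finger_force: 5.3
```

```bash
python3 panel.py
```

```text
side 965 slope 14.2 yaw 82.4 size [ 75.9 160.9] 82.51087188720703
[[479.0, -126.0], [638.0, -147.0], [648.0, -72.0], [489.0, -51.0]]
```

{"api": "drive_effector", "payload": {
  "deltas": [0.093, 0.4, 0, 0, 0, 0, 0, 0.093, 0.6, 0, -0.2, 0, 0, 0, 0.093, 0.6, 0, -0.8, 0, 0, 0, 0.093, 0.8, 0, -0.8, 0, 0, 0, 0.093, 0.8, 0, -0.8, 0, 0, 0, 0.093, 0.8, 0, -0.8, 0, 0, 0, 0.093, 0.8, 0, -0.6, 0, 0, 0, 0.093, 0.8, 0, 0, 0, 0, 0, 0.093, 0.6, 0, 0, 0, 0, 0, 0.093, 0, 0, 0, 0, 0, 0]
}}

```text
time: 7.7
tool_pos: [0.6047, 0.2297, 0.2153]
tool_rot: [-0.0, 0.75, 0.661, 0.0]
ft_force: [-0.8, -0.1, 0.6]
grip_width: 0.0932
finger_force: 0.0
```

```bash
python3 panel.py top pics/top2.png
python3 -c "
from cell import bot;print(bot.get_state()['joint_positions'].round(3))"
```

```text
top 3010 slope 14.1 yaw 83.0 size [177.8 158.7] 82.41422271728516
[[464.0, -242.0], [622.0, -263.0], [645.0, -87.0], [488.0, -66.0]]
[-0.726  0.549  0.428  1.823 -0.296  0.833 -0.281]
```

View pics/top2.png

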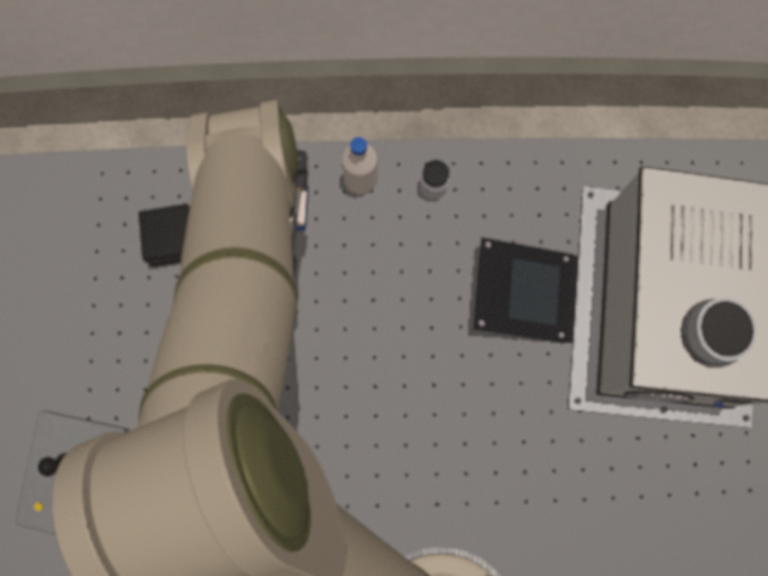

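The picture shows the panel at (525,290), its foot flush along the base plate edge and square to the wall (yaw 82.4–83°, wall normal 82.4°). Next I orient the tool for a pinch on the top edge: pitch toward the heater, then roll.

Scaled: -0.145 rad is -2.9.

{"api": "drive_effector", "payload": {
  "deltas": [0.06, 0, 0, 0, 0, -2.9, 0, 0.06, 0, 0, 0, 0, -2.9, 0, 0.06, 0, 0, 0, 0, -2.9, 0, 0.06, 0, 0, 0, 0, -2.9, 0, 0.06, 0, 0, 0, 0, -2.9, 0, 0.06, 0, 0, 0, 0, -2.9, 0, 0.06, 0, 0, 0, 0, 0, 0]
}}

```text
time: 8.45
tool_pos: [0.6036, 0.2271, 0.2108]
tool_rot: [0.279, 0.679, 0.599, -0.32]
ft_force: [-0.5, 1.1, -2.5]
grip_width: 0.0601
finger_force: 0.0
```

```bash
python3 -c "
from cell import bot;print(bot.get_state()['joint_positions'].round(3))"
```

```text
[-1.085  0.936  0.715  1.54   0.148  1.358 -0.642]
```

{"api": "drive_effector", "payload": {
  "deltas": [0.06, 0, 0, 0, 0, 0, 3, 0.06, 0, 0, 0, 0, 0, 3, 0.06, 0, 0, 0, 0, 0, 3, 0.06, 0, 0, 0, 0, 0, 3, 0.06, 0, 0, 0, 0, 0, 3, 0.06, 0, 0, 0, 0, 0, 3, 0.06, 0, 0, 0, 0, 0, 3, 0.06, 0, 0, 0, 0, 0, 3, 0.06, 0, 0, 0, 0, 0, 3, 0.06, 0, 0, 0, 0, 0, 3]
}}

```text
time: 9.45
tool_pos: [0.6056, 0.2223, 0.2175]
tool_rot: [0.417, 0.907, -0.032, -0.041]
ft_force: [0.4, 0.4, 0.1]
grip_width: 0.0601
finger_force: 0.0
```

{"api": "drive_effector", "payload": {
  "deltas": [0.06, 0, 0, 0, 0, 0, 1.42, 0.06, 0, 0, 0, 0, 0, 0]
}}

```text
time: 9.65
tool_pos: [0.6055, 0.2226, 0.2171]
tool_rot: [0.419, 0.905, -0.062, -0.027]
ft_force: [-0.4, -0.7, -0.0]
grip_width: 0.0602
finger_force: 0.0Traceback (most recent call last):
```

```bash
cat > st.py <<'E'
from h import *
s=bot.get_state(); M=R.from_quat(np.roll(s['tool_rot'],-1)).as_matrix()
n=np.array([np.cos(np.radians(82.4)),np.sin(np.radians(82.4)),0]); t=np.array([n[1],-n[0],0]); u=np.array([0,0,1.])
B=np.array([n,t,u])
p=s['tool_pos']; w=B@(p-np.array([.548,-.3029,0]))
print("J",s['joint_positions'].round(2),"F",s['ft_force'].round(1),"w",s['grip_width'].round(3),s['time'])
print("TCP n,t,z (mm)",(w*1000).round(1)); print("tool axes cols in n,t,u\n",(B@M).round(3))
print("pitch down",np.degrees(np.arctan2(-(B@M)[2,2],-(B@M)[0,2])).round(1))
E
python3 st.py
```

```text
  File "st.py", line 6, in <module>
    print("J",s['joint_positions'].round(2),"F",s['ft_force'].round(1),"w",s['grip_width'].round(3),s['time'])
                                                                           ^^^^^^^^^^^^^^^^^^^^^
AttributeError: 'float' object has no attribute 'round'
```

```bash
sed -i "s/s\['grip_width'\].round(3)/s['grip_width']/" st.py; python3 st.py
```

```text
J [-1.24  1.15  1.21  1.55 -0.22  1.34 -1.81] F [-0.4 -0.7 -0. ] w 0.06024343114585966 9.65
TCP n,t,z (mm) [528.5 -12.5 217.1]
tool axes cols in n,t,u
 [[-0.003 -0.647 -0.762]
 [ 1.    -0.004 -0.   ]
 [ 0.003  0.762 -0.647]]
pitch down 40.3
```

Units first: shifts go in shares of 50 mm and turns go in units of 0.05 rad. So 0.0386 m is 0.772, 0.0104 m is 0.208.

{"api": "drive_effector", "payload": {
  "deltas": [0.03, 0, 0.208, 0.772, 0, 0, 0, 0.03, 0, 0.208, 0.772, 0, 0, 0, 0.03, 0, 0.208, 0.772, 0, 0, 0, 0.03, 0, 0.208, 0.772, 0, 0, 0, 0.03, 0, 0.208, 0.772, 0, 0, 0, 0.03, 0, 0.208, 0.772, 0, 0, 0, 0.03, 0, 0.208, 0.772, 0, 0, 0, 0.03, 0, 0, 0, 0, 0, 0]
}}

```text
time: 10.45
tool_pos: [0.5686, -0.0321, 0.0974]
tool_rot: [0.42, 0.905, -0.063, -0.03]
ft_force: [-0.3, -0.4, 0.6]
grip_width: 0.0301
finger_force: 0.0
```

```bash
python3 st.py
```

```text
J [-1.03  1.2   1.11  1.98 -0.27  0.74 -1.66] F [-0.3 -0.4  0.6] w 0.03005243696175332 10.45
TCP n,t,z (mm) [271.2 -15.4  97.4]
tool axes cols in n,t,u
 [[-0.006 -0.645 -0.764]
 [ 1.    -0.002 -0.006]
 [-0.002  0.764 -0.645]]
pitch down 40.2
```

Scaled: 0.02 m is 0.4, 0.018 m is 0.36.

{"api": "drive_effector", "payload": {
  "deltas": [0.03, 0.02, 0, 0.4, 0, 0, 0, 0.03, 0.02, 0, 0.4, 0, 0, 0, 0.03, 0.02, -0.02, 0.36, 0, 0, 0, 0.03, 0, 0, 0.36, 0, 0, 0, 0.03, 0, 0, 0, 0, 0, 0]
}}

```text
time: 10.95
tool_pos: [0.5664, -0.0853, 0.0475]
tool_rot: [0.42, 0.905, -0.06, -0.029]
ft_force: [0.0, -0.5, -0.3]
grip_width: 0.0297
finger_force: 0.0
```

```bash
python3 st.py; python3 panel.py side pics/side2.png
```

```text
J [-0.94  1.25  1.05  2.02 -0.3   0.59 -1.64] F [ 0.  -0.5 -0.3] w 0.029738475766118308 10.95
TCP n,t,z (mm) [218.1 -10.6  47.5]
tool axes cols in n,t,u
 [[-0.001 -0.646 -0.764]
 [ 1.     0.    -0.001]
 [-0.001  0.764 -0.646]]
pitch down 40.2
side 863 slope 13.6 yaw 82.2 size [ 98.3 160.6] 81.88345336914062
[[479.0, -126.0], [638.0, -148.0], [652.0, -51.0], [493.0, -28.0]]
```

View pics/side2.png

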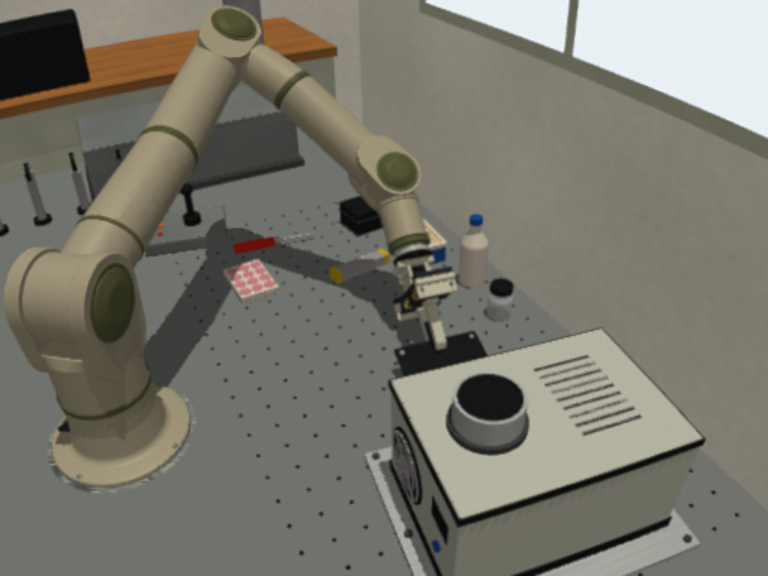

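The upper finger sits over the middle of the top edge at about (438,340), with the lower finger below it. Now I lift along the arc to about 40° and pinch.

{"api": "drive_effector", "payload": {
  "deltas": [0.03, 0, 0, 0.08, 0, 0, 0, 0.03, 0, 0.192, -0.032, 0, 0, 0, 0.03, 0, 0.192, -0.032, 0, 0, 0, 0.03, 0, 0.192, -0.032, 0, 0, 0, 0.03, 0, 0.192, -0.032, 0, 0, 0, 0.03, 0, 0.186, -0.006, 0, 0, 0, 0.03, 0, 0.186, -0.006, 0, 0, 0, 0.03, 0, 0.186, -0.006, 0, 0, 0, 0.03, 0, 0.186, -0.006, 0, 0, 0, 0.03, 0, 0, 0, 0, 0, 0]
}}

```text
time: 12.0
tool_pos: [0.5609, -0.1302, 0.1087]
tool_rot: [0.421, 0.905, -0.06, -0.027]
ft_force: [0.1, 1.1, -1.2]
grip_width: 0.0303
finger_force: 0.5
```

```bash
python3 st.py
```

```text
J [-0.9   1.17  1.11  2.06 -0.24  0.57 -1.57] F [ 0.1  1.1 -1.2] w 0.030342991784955836 12.0
TCP n,t,z (mm) [172.9 -10.  108.7]
tool axes cols in n,t,u
 [[-0.    -0.645 -0.764]
 [ 1.    -0.001  0.001]
 [ 0.001  0.764 -0.645]]
pitch down 40.1
```

{"api": "drive_effector", "payload": {
  "deltas": [0.02, 0, 0, 0, 0, 0, 0, 0.015, 0, 0, 0, 0, 0, 0, 0.01, 0, 0, 0, 0, 0, 0, 0.005, 0, 0, 0, 0, 0, 0, 0, 0, 0, 0, 0, 0, 0, 0, 0, 0, 0, 0, 0, 0, 0, 0, 0, 0, 0, 0, 0]
}}

```text
time: 12.7
tool_pos: [0.5612, -0.1292, 0.1077]
tool_rot: [0.421, 0.905, -0.06, -0.028]
ft_force: [-0.4, -0.3, 1.3]
grip_width: 0.0054
finger_force: 30.0
```

```bash
python3 st.py
```

```text
J [-0.9   1.17  1.11  2.06 -0.24  0.57 -1.57] F [-0.4 -0.3  1.3] w 0.005433583563274339 12.7
TCP n,t,z (mm) [173.9  -9.9 107.7]
tool axes cols in n,t,u
 [[ 0.001 -0.644 -0.765]
 [ 1.     0.001  0.001]
 [ 0.     0.765 -0.644]]
pitch down 40.1
```

Scaled: 0.0096 m is 0.192, 0.0003 m is 0.006, 0.06 rad is 1.2.

{"api": "drive_effector", "payload": {
  "deltas": [0, 0, 0.192, 0.006, 1.2, 0, 0, 0, 0, 0.192, 0.006, 1.2, 0, 0, 0, 0, 0.192, 0.006, 1.2, 0, 0, 0, 0, 0.192, 0.006, 1.2, 0, 0, 0, 0, 0.192, 0.006, 1.2, 0, 0, 0, 0, 0.192, 0.006, 1.2, 0, 0, 0, 0, 0.192, 0.006, 1.2, 0, 0, 0, 0, 0.192, 0.006, 1.2, 0, 0, 0, 0, 0, 0, 0, 0, 0]
}}

```text
time: 13.6
tool_pos: [0.5527, -0.1922, 0.1539]
tool_rot: [0.192, 0.979, -0.067, -0.011]
ft_force: [1.9, 6.6, 0.7]
grip_width: 0.0059
finger_force: 30.1
```

```bash
python3 st.py
```

```text
J [-0.52  0.72  0.87  2.07 -0.28  0.54 -1.27] F [1.9 6.6 0.7] w 0.00588836119182886 13.6
TCP n,t,z (mm) [110.4 -10.  153.9]
tool axes cols in n,t,u
 [[-0.004 -0.926 -0.377]
 [ 1.    -0.005  0.002]
 [ 0.004  0.377 -0.926]]
pitch down 67.9
```

{"api": "drive_effector", "payload": {
  "deltas": [0, 0, 0.192, 0.006, 1.2, 0, 0, 0, 0, 0.192, 0.006, 1.2, 0, 0, 0, 0, 0.192, 0.006, 1.2, 0, 0, 0, 0, 0.192, 0.006, 1.2, 0, 0, 0, 0, 0.192, 0.006, 1.2, 0, 0, 0, 0, 0.192, 0.006, 1.2, 0, 0, 0, 0, 0.192, 0.006, 1.2, 0, 0, 0, 0, 0, 0, 0, 0, 0]
}}

```text
time: 14.4
tool_pos: [0.544, -0.2568, 0.1637]
tool_rot: [-0.015, 0.998, -0.068, 0.001]
ft_force: [3.3, 3.2, 10.3]
grip_width: 0.0062
finger_force: 30.2
```

```bash
python3 st.py; python3 panel.py side pics/side3.png
```

```text
J [ 0.02  0.59  0.51  1.96 -0.47  0.72 -0.87] F [ 3.3  3.2 10.3] w 0.006167838247080713 14.4
TCP n,t,z (mm) [ 45.2 -10.  163.7]
tool axes cols in n,t,u
 [[-0.003 -1.     0.031]
 [ 1.    -0.003 -0.   ]
 [-0.    -0.031 -1.   ]]
pitch down 91.8
side 10 slope 5.0 yaw 159.0 size [8.5 7.1] 34.4837646484375
[[362.0, -246.0], [366.0, -252.0], [373.0, -247.0], [369.0, -241.0]]
```

View pics/side3.png

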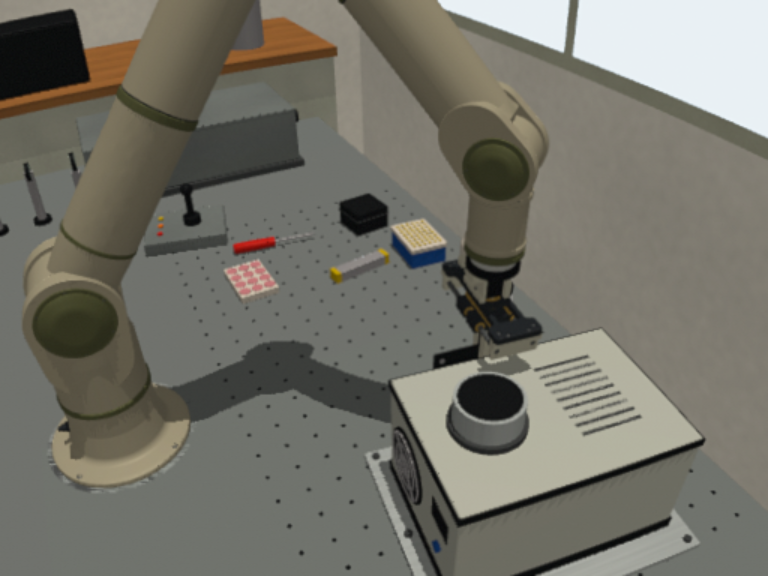

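The panel is upright with its top edge pinched, at about (470,355) behind the heater. I'll lean it a bit further, open slightly so it rests on the inner finger, and withdraw.

{"api": "drive_effector", "payload": {
  "deltas": [0, 0, 0, -0.02, 0, 0, 0, 0, 0, 0.144, 0, 0.9, 0, 0, 0, 0, 0.144, 0, 0.9, 0, 0, 0, 0, 0, 0, 0, 0, 0]
}}

```text
time: 14.85
tool_pos: [0.5422, -0.2689, 0.1631]
tool_rot: [-0.06, 0.996, -0.066, 0.003]
ft_force: [1.7, 4.5, -0.1]
grip_width: 0.0057
finger_force: 30.0
```

```bash
python3 st.py
```

```text
J [ 0.13  0.59  0.46  1.93 -0.52  0.79 -0.79] F [ 1.7  4.5 -0.1] w 0.0057040246826906 14.85
TCP n,t,z (mm) [ 32.9 -10.2 163.1]
tool axes cols in n,t,u
 [[ 0.001 -0.993  0.12 ]
 [ 1.     0.    -0.003]
 [-0.003 -0.12  -0.993]]
pitch down 96.9
```

{"api": "drive_effector", "payload": {
  "deltas": [0.008, 0, 0, 0, 0, 0, 0, 0.010, 0, 0, 0, 0, 0, 0, 0.012, 0, 0, 0, 0, 0, 0, 0.014, 0, 0, 0, 0, 0, 0, 0.014, 0, 0, 0, 0, 0, 0]
}}

```text
time: 15.35
tool_pos: [0.5428, -0.2692, 0.1644]
tool_rot: [-0.06, 0.996, -0.065, 0.004]
ft_force: [-0.6, -0.6, -0.6]
grip_width: 0.0139
finger_force: 0.0
```

```bash
python3 st.py
```

```text
J [ 0.13  0.59  0.46  1.93 -0.52  0.79 -0.79] F [-0.6 -0.6 -0.6] w 0.013878547438359746 15.35
TCP n,t,z (mm) [ 32.7  -9.6 164.4]
tool axes cols in n,t,u
 [[ 0.002 -0.993  0.119]
 [ 1.     0.002  0.   ]
 [ 0.    -0.119 -0.993]]
pitch down 96.8
```

Scaled: -0.005 m is -0.1.

{"api": "drive_effector", "payload": {
  "deltas": [0.014, 0, 0, -0.1, 0, 0, 0, 0.014, 0, 0, -0.1, 0, 0, 0, 0.014, 0, 0, -0.1, 0, 0, 0, 0.014, 0, 0, -0.1, 0, 0, 0, 0.014, 0, 0, -0.1, 0, 0, 0, 0.014, 0, 0, -0.1, 0, 0, 0, 0.014, 0, 0, -0.1, 0, 0, 0, 0.014, 0, 0, -0.1, 0, 0, 0, 0.014, 0, 0, -0.1, 0, 0, 0, 0.014, 0, 0, -0.1, 0, 0, 0]
}}

```text
time: 16.35
tool_pos: [0.5419, -0.2754, 0.2144]
tool_rot: [-0.06, 0.996, -0.065, 0.004]
ft_force: [0.7, -0.4, -0.1]
grip_width: 0.0141
finger_force: 0.0
```

{"api": "drive_effector", "payload": {
  "deltas": [0.014, 0, 0, -0.4, 0, 0, 0, 0.014, 0, 0, -0.8, 0, 0, 0, 0.014, 0, -0.4, -0.8, 0, 0, 0, 0.014, 0, -0.8, -0.2, 0, 0, 0, 0.05, 0, -0.9, 0, -1.2, 0, 0, 0.05, 0, -0.9, 0, -1.2, 0, 0, 0.06, 0, -0.9, 0, 0, 0, 0, 0.06, 0, -0.9, 0, 0, 0, 0, 0.06, 0, -0.9, 0, 0, 0, 0, 0.06, 0, -0.9, 0, 0, 0, 0]
}}

```text
time: 17.35
tool_pos: [0.5831, 0.0398, 0.3389]
tool_rot: [-0.0, 0.998, -0.065, 0.0]
ft_force: [-0.3, 0.2, -0.2]
grip_width: 0.0569
finger_force: 0.0
```

{"api": "drive_effector", "payload": {
  "deltas": [0.06, 0, -0.9, 0, 0, 0, 0, 0.06, 0, -0.9, 0, 0, 0, 0, 0.06, 0, -0.9, 0, 0, 0, 0, 0.06, 0, -0.9, 0, 0, 0, 0, 0.06, 0, 0, 0, 0, 0, 0]
}}

```text
time: 17.85
tool_pos: [0.606, 0.2245, 0.3374]
tool_rot: [-0.001, 0.998, -0.061, -0.001]
ft_force: [-0.5, 0.5, -0.4]
grip_width: 0.0599
finger_force: 0.0
```

```bash
python3 st.py
python3 - <<'E'
from h import *
d=img("top"); save(d,"pics/top3.png"); np.save("top3.npy",d["xyz"])
X=d["xyz"]; n=np.array([np.cos(np.radians(82.4)),np.sin(np.radians(82.4)),0]); t=np.array([n[1],-n[0],0])
Y=np.stack([(X-[.548,-.3029,0])@n,(X-[.548,-.3029,0])@t,X[...,2]],-1)
F=d["frame"].astype(int); m=(F.max(-1)<90)&(Y[...,0]>-.03)&(Y[...,0]<.1)&(abs(Y[...,1])<.16)&(Y[...,2]>.02)&(Y[...,2]<.198)
P=Y[m]*1000; print(len(P),np.percentile(P,[1,50,99],axis=0).round(0).tolist())
top=P[P[:,2]>165]; print(len(top)); print(np.polyfit(top[:,1],top[:,0],1) if len(top)>5 else 0)
E
```

```text
J [-0.79  0.44  0.53  1.69 -0.25  1.08 -1.88] F [-0.5  0.5 -0.4] w 0.05986853103732781 17.85
TCP n,t,z (mm) [530.4 -12.2 337.4]
tool axes cols in n,t,u
 [[ 0.011 -1.     0.002]
 [ 1.     0.011 -0.001]
 [-0.001 -0.002 -1.   ]]
pitch down 90.1
2620 [[-1.0, -148.0, 22.0], [18.0, -16.0, 128.0], [52.0, 147.0, 197.0]]
691
[-0.00729909  4.17074706]
```

View pics/top3.png

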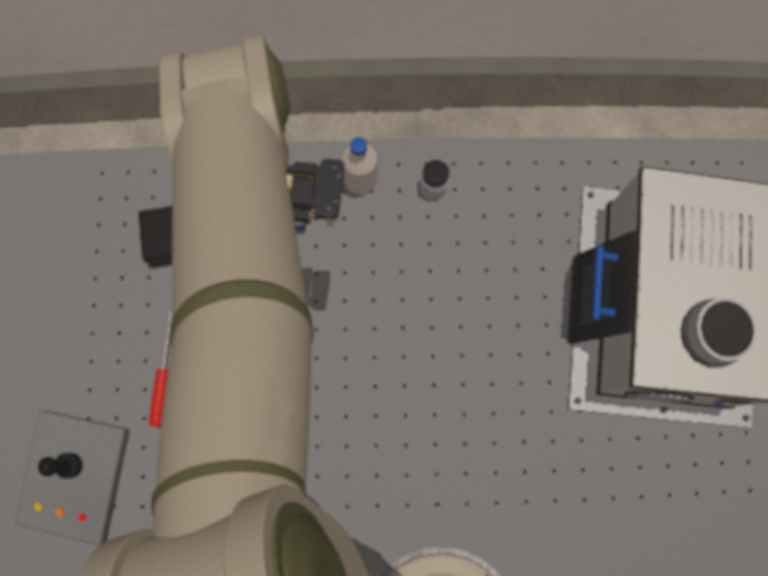

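The panel leans on the heater wall with its blue handle outwards at (600,283). I'll fit its plane to find the foot line precisely.

```bash
cat > lean.py <<'E'
from h import *
def fit(X):
    n=np.array([np.cos(np.radians(82.4)),np.sin(np.radians(82.4)),0]); t=np.array([n[1],-n[0],0])
    Y=np.stack([(X-[.548,-.3029,0])@n,(X-[.548,-.3029,0])@t,X[...,2]],-1)*1000
    P=Y[(Y[...,0]>-5)&(Y[...,0]<75)&(Y[...,1]>-82)&(Y[...,1]<58)&(Y[...,2]>25)&(Y[...,2]<185)]
    k=np.ones(len(P),bool); A=np.c_[P[:,1:],np.ones(len(P))]
    for _ in range(15):
        c=np.linalg.lstsq(A[k],P[k,0],rcond=None)[0]; r=A@c-P[:,0]; k=abs(r)<max(3,np.percentile(abs(r),60))
    print(k.sum(),"lean deg",np.degrees(np.arctan(c[1])).round(1),"skew deg",np.degrees(np.arctan(c[0])).round(2),"front face n at z=6:",(c@[-12,6,1]).round(1))
    W=P[k]; print("t extent",np.percentile(W[:,1],[1,99]),"z max",np.percentile(W[:,2],99).round(0))
    return Y
if __name__=="__main__": fit(np.load("top3.npy"))
E
python3 lean.py
```

```text
1654 lean deg -15.6 skew deg -0.25 front face n at z=6: 54.3
t extent [-80.84452462  56.47538356] z max 182.0
```

The panel leans at 15.6°, skew 0.25°, bead axis about 51 mm from the wall, as it should be. Next is the bar.

{"api": "drive_effector", "payload": {
  "deltas": [0.06, -0.4, -0.39, 0, 0, 0, 0, 0.06, -0.39, -0.39, 0, 0, 0, 0, 0.06, 0, 0, 0.8, 0, 0, -2.06, 0.06, 0, 0, 0.9, 0, 0, -2.06, 0.06, 0, 0, 0.9, 0, 0, -2.06, 0.06, 0, 0, 0.9, 0, 0, 0, 0.06, 0, 0, 0.9, 0, 0, 0, 0.06, 0, 0, 0.4, 0, 0, 0, 0.06, 0, 0, 0, 0, 0, 0]
}}

```text
time: 18.8
tool_pos: [0.5714, 0.2579, 0.0959]
tool_rot: [0.001, 0.996, 0.088, -0.002]
ft_force: [-0.3, -0.1, 0.3]
grip_width: 0.0598
finger_force: 0.0
```

```bash
python3 st.py
```

```text
J [-0.72  0.67  0.31  1.95 -0.35  0.58 -1.57] F [-0.3 -0.1  0.3] w 0.05975544930153147 18.8
TCP n,t,z (mm) [558.9 -51.   95.9]
tool axes cols in n,t,u
 [[ 0.304 -0.953 -0.004]
 [ 0.953  0.304 -0.004]
 [-0.005  0.002 -1.   ]]
pitch down 89.8
```

{"api": "drive_effector", "payload": {
  "deltas": [0.06, 0.06, -0.216, 0.6, 0, 0, 0, 0.06, 0, 0, 0.6, 0, 0, 0, 0.06, 0, 0, 0.4, 0, 0, 0, 0.06, 0, 0, 0, 0, 0, 0]
}}

```text
time: 19.2
tool_pos: [0.5736, 0.2703, 0.0179]
tool_rot: [0.001, 0.996, 0.088, -0.001]
ft_force: [1.1, -0.6, 1.0]
grip_width: 0.0598
finger_force: 0.0
```

```bash
python3 st.py
```

```text
J [-0.69  0.79  0.24  1.96 -0.4   0.45 -1.54] F [ 1.1 -0.6  1. ] w 0.05984117487864877 19.2
TCP n,t,z (mm) [571.6 -50.5  17.9]
tool axes cols in n,t,u
 [[ 0.305 -0.952 -0.001]
 [ 0.952  0.305 -0.001]
 [-0.001  0.001 -1.   ]]
pitch down 89.9
```

{"api": "drive_effector", "payload": {
  "deltas": [0.03, 0, 0, 0, 0, 0, 0, 0.02, 0, 0, 0, 0, 0, 0, 0.02, 0, 0, 0, 0, 0, 0, 0.02, 0, 0, 0, 0, 0, 0, 0.02, 0, 0, 0, 0, 0, 0]
}}

```text
time: 19.7
tool_pos: [0.5743, 0.2712, 0.0195]
tool_rot: [-0.0, 0.996, 0.089, 0.001]
ft_force: [-0.2, -0.9, 8.0]
grip_width: 0.0297
finger_force: 30.0
```

{"api": "drive_effector", "payload": {
  "deltas": [0.02, 0, 0, -0.4, 0, 0, 0, 0.02, 0, 0, -0.4, 0, 0, 0, 0.02, 0, 0, 0, 0, 0, 2.06, 0.02, 0, 0, 0, 0, 0, 2.06, 0.02, 0, 0, 0, 0, 0, 2.06, 0.02, 0.2, 0.8, 0, 0, 0, 0, 0.02, 0.2, 0.8, 0, 0, 0, 0, 0.02, 0.2, 0.8, 0, 0, 0, 0, 0.02, 0.17, 0.8, 0, 0, 0, 0, 0.02, 0, 0.8, 0, 0, 0, 0]
}}

```text
time: 20.7
tool_pos: [0.5862, 0.0663, 0.0581]
tool_rot: [0.0, 0.998, -0.065, 0.0]
ft_force: [1.0, -0.7, -6.5]
grip_width: 0.0294
finger_force: 30.0
```

{"api": "drive_effector", "payload": {
  "deltas": [0.02, 0, 0.8, 0, 0, 0, 0, 0.02, 0, 0.8, 0, 0, 0, 0, 0.02, 0, 0.8, 0, 0, 0, 0, 0.02, 0, 0.8, 0, 0, 0, 0, 0.02, 0, 0.6, 0, 0, 0, 0, 0.02, 0, 0, 0, 0, 0, 0]
}}

```text
time: 21.3
tool_pos: [0.5594, -0.1262, 0.0584]
tool_rot: [0.001, 0.998, -0.069, -0.0]
ft_force: [-0.3, -0.0, -5.8]
grip_width: 0.0298
finger_force: 30.0
```

```bash
python3 st.py
```

```text
J [-0.04  0.68  0.24  2.09 -0.38  0.42 -1.21] F [-0.3 -0.  -5.8] w 0.029774572163267475 21.3
TCP n,t,z (mm) [176.6 -12.1  58.4]
tool axes cols in n,t,u
 [[-0.006 -1.    -0.003]
 [ 1.    -0.006 -0.   ]
 [-0.     0.003 -1.   ]]
pitch down 89.8
```

{"api": "drive_effector", "payload": {
  "deltas": [0.02, 0, 0, 0.4, 0, 0, 0, 0.02, 0, 0, 0.24, 0, 0, 0, 0.02, 0, 0, 0.12, 0, 0, 0, 0.02, 0, 0, 0.02, 0, 0, 0, 0.03, 0, 0, 0, 0, 0, 0, 0.05, 0, 0, 0, 0, 0, 0, 0.06, 0, 0, 0, 0, 0, 0, 0.06, 0, 0, 0, 0, 0, 0]
}}

```text
time: 22.1
tool_pos: [0.5615, -0.1204, 0.02]
tool_rot: [0.0, 0.998, -0.065, 0.001]
ft_force: [0.4, -0.0, 0.7]
grip_width: 0.049
finger_force: 0.0
```

{"api": "drive_effector", "payload": {
  "deltas": [0.06, 0, 0, -0.6, 0, 0, 0, 0.06, 0, -0.4, -0.8, 0, 0, 0, 0.093, 0, -0.8, -0.4, 0, 0, 0, 0.093, 0, 0, 0, 0, 0, -3, 0.093, 0, 0, 0, 0, 0, -3, 0.093, 0, 0, 0, 0, 0, -3, 0.093, 0, 0, 0, 0, 0, -3, 0.093, 0, 0, 0, 0, 0, -3, 0.093, 0, 0, 0, 0, 0, -3, 0.093, 0, 0, 0, 0, 0, -3]
}}

```text
time: 23.1
tool_pos: [0.569, -0.061, 0.1099]
tool_rot: [0.0, 0.895, 0.446, 0.0]
ft_force: [0.6, -0.5, 0.1]
grip_width: 0.0929
finger_force: 0.0
```

{"api": "drive_effector", "payload": {
  "deltas": [0.093, 0, 0, 0, 0, 0, -3, 0.093, 0, 0, 0, 0, 0, -3, 0.093, 0, 0, 0, 0, 0, -3, 0.093, 0, 0, 0, 0, 0, -1.42, 0.093, 0, 0, 0, 0, -3, 0, 0.093, 0, 0, 0, 0, 0, 0]
}}

```text
time: 23.7
tool_pos: [0.5695, -0.056, 0.1085]
tool_rot: [0.039, 0.748, 0.661, -0.046]
ft_force: [0.5, 2.5, 0.2]
grip_width: 0.0928
finger_force: 0.0
```

```bash
python3 st.py
python3 - <<'E'
from lean import *
d=img("side"); save(d,"pics/side4.png"); Y=fit(np.load("top3.npy")); 
from lean import *
X=d["xyz"];n=np.array([np.cos(np.radians(82.4)),np.sin(np.radians(82.4)),0]); t=np.array([n[1],-n[0],0])
Y=np.stack([(X-[.548,-.3029,0])@n,(X-[.548,-.3029,0])@t,X[...,2]],-1)*1000
P=Y[(Y[...,0]>120)&(Y[...,0]<240)&(abs(Y[...,1])<150)&(Y[...,2]>19)&(Y[...,2]<28)]
r=cv2.minAreaRect(P[:,:2].astype(np.float32)); print(len(P),r,P.min(0),P.max(0))
E
```

```text
J [-0.07  0.59  0.    2.05  0.23  0.54 -0.39] F [0.5 2.5 0.2] w 0.09277037383717572 23.7
TCP n,t,z (mm) [247.6 -11.3 108.5]
tool axes cols in n,t,u
 [[ 0.993  0.009 -0.12 ]
 [-0.009  1.    -0.   ]
 [-0.12  -0.002 -0.993]]
pitch down 83.1
1654 lean deg -15.6 skew deg -0.25 front face n at z=6: 54.3
t extent [-80.84452462  56.47538356] z max 182.0
198 ((191.29249572753906, -14.553520202636719), (19.818859100341797, 142.59104919433594), 0.9335692524909973) [180.62426451 -85.87153416  20.70073384] [201.07138516  56.70615508  27.69633658]
```

View pics/side4.png

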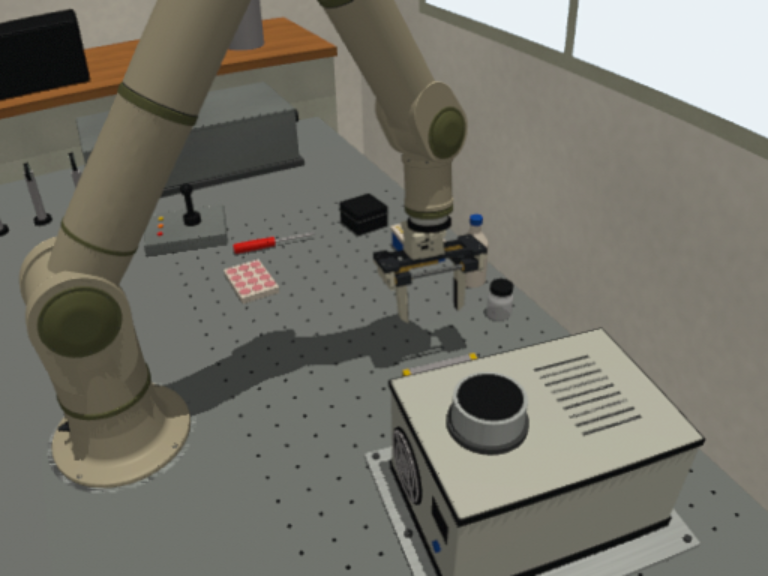

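The bar lies flat and parallel to the panel at about (440,365), with its outer face at n ≈ 200 mm. The fingers are open behind it. Now I go down and push with both fingertips.

Scaled: -0.01 m is -0.2, 0.03 m is 0.6.

{"api": "drive_effector", "payload": {
  "deltas": [0.093, 0.08, -0.02, 0.6, 0, 0, 0, 0.093, 0.08, -0.02, 0.6, 0, 0, 0, 0.093, 0.05, 0, 0.51, 0, 0, 0, 0.093, 0, 0, 0, 0, 0, 0, 0.093, -0.3, 0, 0.036, 0, 0, 0, 0.093, -0.24, 0, 0.028, 0, 0, 0, 0.093, -0.2, 0, 0.024, 0, 0, 0, 0.093, -0.2, 0, 0.024, 0, 0, 0, 0.093, -0.2, 0, 0.024, 0, 0, 0, 0.093, -0.2, 0, 0.024, 0, 0, 0]
}}

```text
time: 24.75
tool_pos: [0.5584, -0.1271, 0.0235]
tool_rot: [0.039, 0.75, 0.658, -0.044]
ft_force: [0.7, 5.6, 4.4]
grip_width: 0.0929
finger_force: 3.0
```

```bash
python3 st.py
```

```text
J [ 0.04  0.72  0.03  2.1   0.29  0.34 -0.35] F [0.7 5.6 4.4] w 0.0929063434750615 24.75
TCP n,t,z (mm) [175.7 -12.9  23.5]
tool axes cols in n,t,u
 [[ 0.993  0.003 -0.118]
 [-0.002  1.     0.   ]
 [-0.118  0.    -0.993]]
pitch down 83.2
```

{"api": "drive_effector", "payload": {
  "deltas": [0.093, -0.2, 0, 0.024, 0, 0, 0, 0.093, -0.2, 0, 0.024, 0, 0, 0, 0.093, -0.2, 0, 0.024, 0, 0, 0, 0.093, -0.2, 0, 0.024, 0, 0, 0, 0.093, -0.2, 0, 0.024, 0, 0, 0, 0.093, -0.16, 0, 0.02, 0, 0, 0, 0.093, 0, 0, 0, 0, 0, 0]
}}

```text
time: 25.45
tool_pos: [0.5499, -0.1868, 0.0233]
tool_rot: [0.039, 0.751, 0.658, -0.045]
ft_force: [0.6, -0.6, 0.8]
grip_width: 0.0928
finger_force: 0.0
```

```bash
python3 st.py
```

```text
J [ 0.15  0.73  0.02  2.09  0.32  0.34 -0.27] F [ 0.6 -0.6  0.8] w 0.09282241389371766 25.45
TCP n,t,z (mm) [115.3 -13.5  23.3]
tool axes cols in n,t,u
 [[ 0.993  0.    -0.12 ]
 [-0.     1.    -0.001]
 [-0.12  -0.001 -0.993]]
pitch down 83.1
```

Scaled: -0.003 m is -0.06, 0.0004 m is 0.008.

{"api": "drive_effector", "payload": {
  "deltas": [0.093, -0.06, 0, 0.008, 0, 0, 0, 0.093, -0.06, 0, 0.008, 0, 0, 0, 0.093, -0.06, 0, 0.008, 0, 0, 0, 0.093, -0.06, 0, 0.008, 0, 0, 0, 0.093, -0.06, 0, 0.008, 0, 0, 0]
}}

```text
time: 25.95
tool_pos: [0.5483, -0.199, 0.0225]
tool_rot: [0.038, 0.75, 0.659, -0.045]
ft_force: [1.1, 6.3, 5.3]
grip_width: 0.0928
finger_force: 3.0
```

{"api": "drive_effector", "payload": {
  "deltas": [0.093, -0.02, 0, 0.002, 0, 0, 0, 0.093, -0.02, 0, 0.002, 0, 0, 0]
}}

```text
time: 26.15
tool_pos: [0.5479, -0.2012, 0.0225]
tool_rot: [0.038, 0.75, 0.659, -0.045]
ft_force: [-0.7, 6.0, 4.8]
grip_width: 0.0931
finger_force: 2.9
```

{"api": "drive_effector", "payload": {
  "deltas": [0.093, -0.02, 0, 0.002, 0, 0, 0, 0.093, -0.02, 0, 0.002, 0, 0, 0]
}}

```text
time: 26.35
tool_pos: [0.5477, -0.203, 0.0225]
tool_rot: [0.038, 0.75, 0.659, -0.045]
ft_force: [0.3, 7.9, 4.1]
grip_width: 0.0931
finger_force: 4.0
```

```bash
python3 st.py
```

```text
J [ 0.18  0.73  0.01  2.08  0.33  0.34 -0.25] F [0.3 7.9 4.1] w 0.09306247201107558 26.35
TCP n,t,z (mm) [ 98.9 -13.5  22.5]
tool axes cols in n,t,u
 [[ 0.993  0.003 -0.118]
 [-0.003  1.    -0.002]
 [-0.118 -0.002 -0.993]]
pitch down 83.2
```

{"api": "drive_effector", "payload": {
  "deltas": [0.093, -0.02, 0, 0.002, 0, 0, 0, 0.093, -0.02, 0, 0.002, 0, 0, 0]
}}

```text
time: 26.55
tool_pos: [0.5477, -0.2034, 0.0225]
tool_rot: [0.038, 0.75, 0.659, -0.044]
ft_force: [1.8, 14.2, 8.2]
grip_width: 0.0925
finger_force: 6.9
```

{"api": "drive_effector", "payload": {
  "deltas": [0.093, -0.02, 0, 0.002, 0, 0, 0, 0.093, -0.02, 0, 0.002, 0, 0, 0]
}}

```text
time: 26.75
tool_pos: [0.5477, -0.2035, 0.0225]
tool_rot: [0.037, 0.75, 0.659, -0.044]
ft_force: [0.8, 19.0, 10.8]
grip_width: 0.0928
finger_force: 9.9
```

```bash
python3 st.py
```

```text
J [ 0.19  0.73  0.01  2.08  0.33  0.34 -0.24] F [ 0.8 19.  10.8] w 0.09279866801225703 26.75
TCP n,t,z (mm) [ 98.5 -13.5  22.5]
tool axes cols in n,t,u
 [[ 0.993  0.005 -0.115]
 [-0.005  1.    -0.001]
 [-0.115 -0.002 -0.993]]
pitch down 83.4
```

Force rises without motion, so the bar has bottomed against the foot. I'll retreat and check.

Scaled: -0.04 m is -0.8, 0.04 m is 0.8.

{"api": "drive_effector", "payload": {
  "deltas": [0.093, 0.1, 0, 0, 0, 0, 0, 0.093, 0.4, 0, 0, 0, 0, 0, 0.093, 0.8, 0, -0.4, 0, 0, 0, 0.093, 0.8, 0, -0.8, 0, 0, 0, 0.093, 0.8, 0, -0.8, 0, 0, 0, 0.093, 0.8, 0, -0.8, 0, 0, 0, 0.093, 0.8, 0, -0.8, 0, 0, 0, 0.093, 0.8, 0, 0, 0, 0, 0, 0.093, 0.8, 0, 0, 0, 0, 0, 0.093, 0.8, 0, 0, 0, 0, 0]
}}

```text
time: 27.75
tool_pos: [0.5918, 0.133, 0.1439]
tool_rot: [0.039, 0.751, 0.658, -0.046]
ft_force: [0.1, -0.1, 0.3]
grip_width: 0.0928
finger_force: 0.0
```

{"api": "drive_effector", "payload": {
  "deltas": [0.093, 0.8, 0, 0, 0, 0, 0, 0.093, 0.8, 0, 0, 0, 0, 0, 0.093, 0, 0, 0, 0, 0, 0, 0.093, 0, 0, 0, 0, 0, 0]
}}

```text
time: 28.15
tool_pos: [0.6017, 0.2111, 0.1335]
tool_rot: [0.039, 0.75, 0.659, -0.047]
ft_force: [0.5, -2.0, -0.1]
grip_width: 0.0926
finger_force: 0.0
```

```bash
python3 - <<'E'
from lean import *
d=img("top"); Y=fit(d["xyz"])
cv2.imwrite("pics/top4.png",cv2.resize(d["frame"][:, 150:,::-1],None,fx=2,fy=1.56))
P=Y[(Y[...,0]>55)&(Y[...,0]<140)&(abs(Y[...,1])<150)&(Y[...,2]>18)&(Y[...,2]<30)]
print(len(P),cv2.minAreaRect(P[:,:2].astype(np.float32)),np.median(P[:,2]))
E
```

```text
1636 lean deg -15.6 skew deg -0.25 front face n at z=6: 54.4
t extent [-80.61795183  56.2262294 ] z max 182.0
635 ((71.60306549072266, -14.003807067871094), (32.61275100708008, 141.34536743164062), 0.10656873136758804) 24.13756880000073
```

View pics/top4.png

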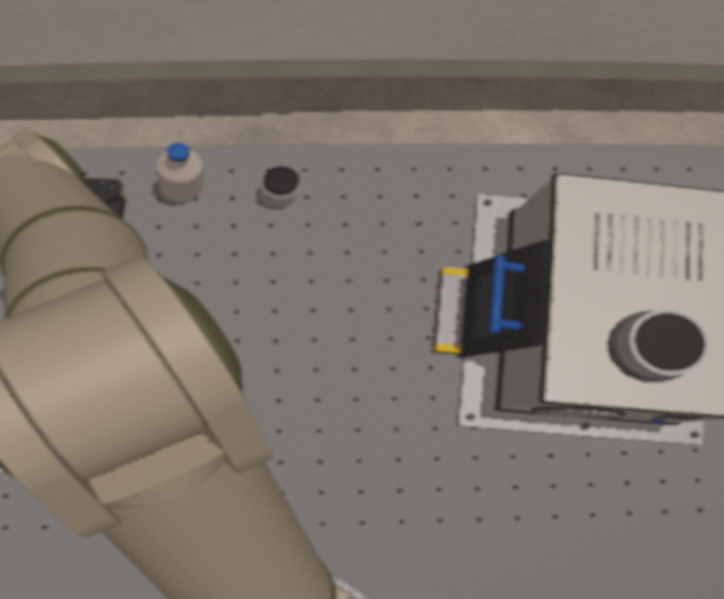

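The bar lies flat at (452,310), against the middle of the panel's foot. Its centre is 71.6 mm from the wall (72 expected) and 2 mm off the panel's middle, and the panel hasn't moved.

```bash
python3 -c "
from cell import bot; print(bot.sign_off())"
```

```text
the job is handed in; nothing more can be done
None
```

The job is handed in at about 28 s: the panel leans squarely on the heater wall with its handle outwards, and the steel bar lies flat against the middle of its foot (about 2 mm off centre).

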